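# Press the cap strips home and hold the load

### The job

Press the cap strips onto the 96-well plate that is loaded in the bench press and hold the pressure. First, with the press still locked, turn the knob on the gauge glass back until the red peak pointer rests at its zero stop; then flip the orange safety catch right over, clear of the lever, and pull the lever forward all the way to its stop. Finish while still gripping or holding the lever at its stop, since it springs back when let go, and leave the other things on the bench where they are.

Things in the scene. Friction and masses are not known exactly. Their poses are not given: they have to be found in the camera images.
- press: light grey bench press, bolted down; origin on the bench under the ram's axis, x to its back (away from the robot, apart from its yaw), y to its left, z up; front is -x. Foot x -110..+170, y +-100 mm, 25 high; gauge wing to y -250; head over the plate x -43..+153, y +-45, top 220 mm, the ram's square top 226 mm. Lever on the head's left, gauge face up on its right
- knob_grip (a point): on the vertical axis of the round dark reset knob (diameter 26 mm, 24 mm tall, on a 14 mm stem) in the middle of the gauge glass: 4 mm below the knob's top, 34.5 mm above the glass. The glass with its steel bezel is 104 mm across, 78.5 mm above the bench
- peak_pointer (a joint): angle (rad) of the red peak pointer and the knob fixed to it: 0 at the zero stop, growing clockwise seen from above, so it is turned back anticlockwise seen from above. Starts between 1.5 and 2.3; stays where it is left (0.05 N m of friction). Under load the black needle carries it up the scale again, to about 1.2 at full pull, as it should
- catch_thumb (a point): centre of the orange ball (diameter 18 mm) at the end of the catch's thumb arm, 50 mm from the pivot axis. The arm leans 40 degrees from upright to the press's left (+y) when locked (ball 263 mm above the bench) and 52 degrees to its right (-y) when flipped
- catch_pivot (a point): point on the catch's pivot axis level with the thumb arm; the axis runs along the press's x, 225 mm above the bench. The arm swings in the press's y-z plane
- catch (a joint): angle (rad) of the safety catch: 0 locked, its 12 mm thick nose lying to the left across the front of the lever and blocking it (the lever has some 0.06 rad of play); grows as the thumb arm is pushed up and over to the press's right (-y); 1.6 fully flipped, its end stop. Stays where it is left (0.06 N m of friction)
- lever_grip (a point): centre of the red grip of the lever: a round sleeve, diameter 25 mm, 100 mm long, lying along the press's y, free to turn on its spindle; its near end is 7 mm from the 16 mm thick lever arm on its right. About 298 mm above the bench at the start
- lever_hub (a point): point on the lever's pivot axis, in the plane of the lever arm, 170 mm above the bench; the axis runs along the press's y; the grip's axis is 150 mm from it, the grip's centre 65 mm to the left of this point
- lever (a joint): angle (rad) of the lever: 0 at rest, leaning 0.55 rad to the back from upright; grows as the grip is pulled towards the press's front (-x), over the top; 1.15 at the end stop, leaning 0.60 rad forward. A spring returns it: about 3.5 N at the grip at the start, 9 N at the end stop
- bottle_mid (a point): small reagent bottle with black cap, diameter 56 mm, 105 mm tall; point 50 mm above its base. To be left alone
- tube_rack_mid (a point): white rack of microtubes, 72 x 105 mm, 42 mm high; point 15 mm above its base. To be left alone
- tip_box_mid (a point): blue tip box, 85 x 120 x 64 mm; point at its centre. To be left alone
- marker_mid (a point): black and white marker pen lying on the bench, 130 mm long, 15 mm thick; its centre. To be left alone
- pipette_mid (a point): white pipette lying on the bench, 240 mm long, 29 mm thick; point near its middle. To be left alone
- yellow_rack_mid (a point): yellow tube rack, 100 x 170 x 52 mm; its centre. To be left alone
- green_rack_mid (a point): green tube rack, 85 x 125 x 30 mm; its centre. To be left alone

How it is judged:
By the outcome, as a careful person would: the job done as asked, in the order asked, and still so for the second after the job is handed in, while the arm keeps its last pose, push and grip.
It also fails if it takes over 72 s, if anything falls off the work surface, if the arm or the gripper's body presses on something with over 40 N, if the wrist force passes 120 N, or if a joint passes its speed limit or range.

### The arm

A 6-joint arm with a two-finger parallel gripper is mounted at the origin on the work surface. World frame = base frame: x ahead of the robot, y to its left, z up, the work surface at z = 0. Lengths are in mm, angles in degrees, forces in N, time in s.
With the tool pointing down it reaches from about 250 to 800 mm from the base axis. Payload 3.9 kg.
Tool frame: the origin (TCP) lies on the centre line of the jaws, within the pads' length; the fingertips stand 8 mm ahead of it and the grasp point (between the pads) lies 11 mm behind it; z points along the fingers, x is the direction in which the jaws open and shut, and the axes are right-handed (so a half turn about z gives the same grasp; the last joint's range is limited). The gripper opens to 85 mm and grips with 20 to 120 N. Pads are 22 mm wide; open, the fingers measure 114 mm over their backs; the gripper's body (76 mm by 85 mm) begins 54 mm behind the grasp point. The pads swing forward as they close: fully open they stand 13 mm farther back than shut.
Start: joints at [-73.969, 14.897, -7.913, 67.191, 0, 90], TCP at [144.981, -504.575, 239.304] pointing down, gripper open.
Joint ranges: [-159.42, 159.42], [-47.68, 98.78], [-73.54, 78.23], [-108.79, 121.32], [-90, 84.71], [-180, 180]. Speed limits (degrees/s): [147.25, 147.25, 180, 180, 180, 180].

### API

Orientations are given as [roll, pitch, yaw] about the fixed x, y, z axes, in that order (R = Rz(yaw) Ry(pitch) Rx(roll)).
In Python, from rig import env gives the robot as it stands.
- The arm moves only by the tool step_arm, never from a script. Its argument "motion" is a list of rows, each an object with "travel": the shift along the tool's x, y, z in units of 40 mm (1.0 is 40 mm), a list of three; "yaw": the turn about the tool's z in units of 5 degrees (1.0 is 5 degrees). In form: [{"travel": [tx, ty, tz], "yaw": yaw}, ...]. A call has 1 to 20 rows; each row shifts and turns the commanded pose from where the row before left it, along the tool's axes as they then stand; what a row does not reach is not made up. A row lasts 1/12 s, in which the tool goes at most 41.7 mm and 7.16 degrees, less where a joint would pass 70% of its speed; a pose out of reach is approached as far as the arm can. A call is refused whole if a number of a shift passes 1 or a number of a turn 1, either way. A call with a gripper value outside its range is refused whole. "grip" is the closure in counts, from 0 (fully open) to 255 (shut), set as the call begins (left out, the last holds). The fingers move at their own pace and stop on an object; the grip force is fixed at half the most. Time passes only in rows, so rows that do not move let the fingers close. It gives the time, the measured TCP pose, the force and the opening at its end, in the units of the state.
- env.read_state(): the state, without advancing time (a new reading comes with each control period).
- env.get_image(name): name is "scene" or "top" or "wrist"; returns the picture (400x640x3 uint8, red, green, blue); there is no depth.
- env.camera_model(name): a dict with "vfov" (degrees; the focal length in pixels is half the picture's height over the tangent of half this angle, whatever the lens; pixels are square), "cx", "cy" (the principal point, pixels), "position" and "rotation" of the camera in the world; the wrist camera has in their place "T_tool_cam" (4x4, takes a point from camera to tool coordinates, whose origin is the TCP and whose axes are the tool frame's). Camera axes: x right, y up, looking along -z (the intrinsics and any distortion apply to the point x, -y, -z); pixel columns grow to the right and rows downward; lengths in mm; the calibration is good to about 2 mm. A picture is of the moment at which its call begins: read the wrist's pose just before it. camera_model takes no time and is no camera call.
- env.hand_in(): hands the job in, once; it reports no verdict.
The state is a dict: "time_s": time; "joints": joint angles; "joint_vel": joint speeds; "joint_efforts": joint torques, N m; "eef_pos": TCP position; "eef_rot": TCP orientation; "ft_force": force on the tool from outside, world axes, zero at the start; "torque": the same for the moment, N m; "finger_gap": finger opening in mm.
Only numpy, scipy, OpenCV 4.12 (cv2) and the standard library are available. Lean on these libraries where they do the work, as an engineer would, in place of code of your own. Each camera call takes 0.05 s, during which the arm holds its last target.

## Working session

There is one attempt and no reset: what is moved stays moved. The work goes in short steps, Python scripts to look and compute and a tool call to move; the robot and the scene stay as the last step left them, time stands still between calls to the robot, and variables do not carry over. Pictures are saved under pics/ and viewed, and the job is handed in when it is done.

Besides the shell and the picture viewer there is one more tool, called after "Call:" as a command line: name --argument value ..., lists and objects as JSON in quotes. step_arm: Moves the arm, as the interface text tells. Its arguments: {"type":"object","properties":{"motion":{"type":"array"},"grip":{"type":"number"}},"required":["motion"]}

```bash
ls; mkdir -p pics; python3 - <<'E'
from rig import env
import cv2
print(env.read_state())
for n in ["scene","top","wrist"]:
    print(n,env.camera_model(n))
    cv2.imwrite(f"pics/{n}0.png",env.get_image(n)[:,:,::-1])
E
```

```text
pics
{'time_s': 0.0, 'joints': array([-7.39692894e+01,  1.49350677e+01, -7.98599567e+00,  6.71926284e+01,
       -2.81175117e-03,  9.00004044e+01]), 'joint_vel': array([-0.07398217,  0.02276279, -0.014711  ,  0.02398052, -0.0790638 ,
        0.04076153]), 'joint_efforts': array([ 4.79006994e-04, -4.05676210e+01,  2.53924334e+01,  1.86759594e-02,
        7.47736090e-05, -3.08477670e-07]), 'eef_pos': array([ 144.77593821, -503.92974435,  238.46944912]), 'eef_rot': array([ 1.79997187e+02,  1.13691797e-01, -7.39696938e+01]), 'ft_force': array([-0.29898304,  0.03940419,  0.01639877]), 'torque': array([-0.0029429 , -0.03662486,  0.03561871]), 'finger_gap': 85.3912816384653}
scene {'vfov': 57.524996235249176, 'cx': 321.34270230543973, 'cy': 197.75617637959851, 'position': array([1054.45302184,  385.34159718, 1017.62855268]), 'rotation': array([ 37.40863588,   0.80150757, 128.63351553])}
top {'vfov': 46.79835680890777, 'cx': 315.9696300663811, 'cy': 199.26765695046436, 'position': array([ 260.46403597,  -20.05173298, 1524.10854796]), 'rotation': array([ 1.29945896e+01, -7.70574056e-03, -8.85248278e+01])}
wrist {'vfov': 68.80221478279948, 'cx': 320.4235946912828, 'cy': 201.79890078317072, 'T_tool_cam': array([[ 9.99999494e-01, -6.26025114e-04,  7.87548644e-04,
         8.45293117e-02],
       [-3.53122790e-04, -9.51417634e-01, -3.07903167e-01,
        -7.84940608e+01],
       [ 9.42042784e-04,  3.07902733e-01, -9.51417374e-01,
        -1.34784613e+02],
       [ 0.00000000e+00,  0.00000000e+00,  0.00000000e+00,
         1.00000000e+00]])}
```

View pics/scene0.png

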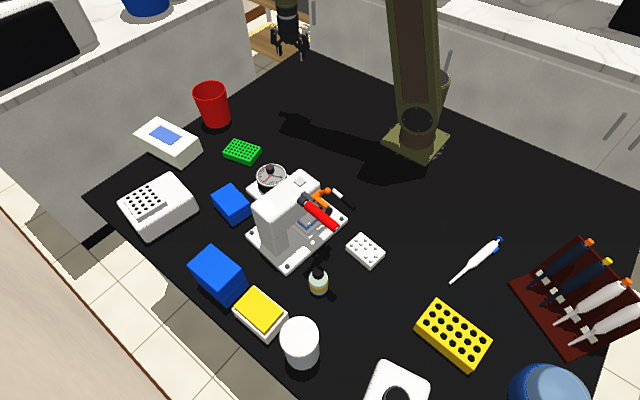

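View pics/top0.png

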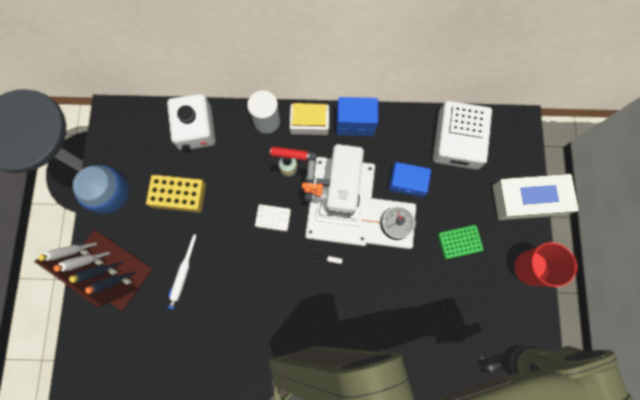

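View pics/wrist0.png

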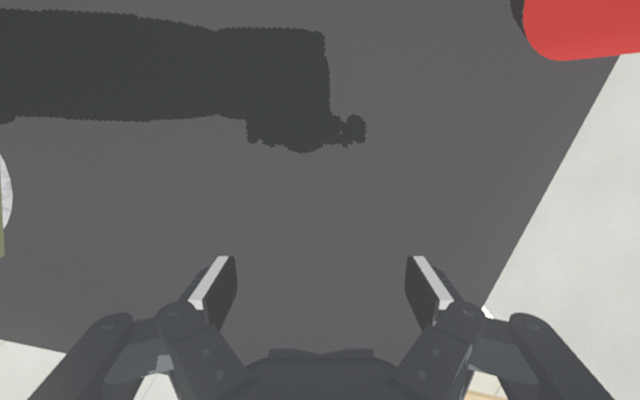

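```bash
cat > h.py <<'E'
import numpy as np, cv2
from scipy.spatial.transform import Rotation as R
from rig import env
def cam(n,st=None):
    m=env.camera_model(n); f=200/np.tan(np.radians(m["vfov"])/2)
    if n=="wrist":
        st=st or env.read_state()
        T=np.array(m["T_tool_cam"]); Rt=R.from_euler("xyz",st["eef_rot"],degrees=True).as_matrix()
        return f,m["cx"],m["cy"],Rt@T[:3,3]+st["eef_pos"],Rt@T[:3,:3]
    return f,m["cx"],m["cy"],np.array(m["position"]),R.from_euler("xyz",m["rotation"],degrees=True).as_matrix()
def proj(c,P):
    f,cx,cy,p,M=c; q=(np.atleast_2d(P)-p)@M
    return np.stack([cx+f*q[:,0]/-q[:,2],cy-f*q[:,1]/-q[:,2]],1)
def ray(c,uv):
    f,cx,cy,p,M=c; d=M@np.array([(uv[0]-cx)/f,-(uv[1]-cy)/f,-1]); return p,d/np.linalg.norm(d)
def atz(c,uv,z):
    p,d=ray(c,uv); return p+d*(z-p[2])/d[2]
def tri(cs,uvs):
    A=np.zeros((3,3));b=np.zeros(3)
    for c,u in zip(cs,uvs):
        p,d=ray(c,u); Q=np.eye(3)-np.outer(d,d); A+=Q;b+=Q@p
    return np.linalg.solve(A,b)
E
python3 - <<'E'
import cv2
a=cv2.imread("pics/top0.png")[130:270,240:440]; cv2.imwrite("pics/topc.png",cv2.resize(a,None,fx=4,fy=4,interpolation=cv2.INTER_CUBIC))
a=cv2.imread("pics/scene0.png")[150:300,220:400]; cv2.imwrite("pics/scenec.png",cv2.resize(a,None,fx=4,fy=4,interpolation=cv2.INTER_CUBIC))
E
```

```text
(no output)
```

View pics/topc.png

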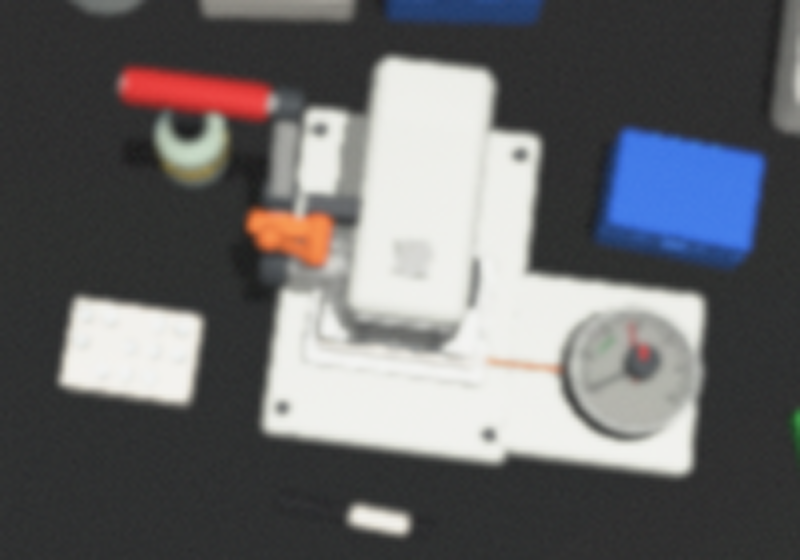

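View pics/scenec.png

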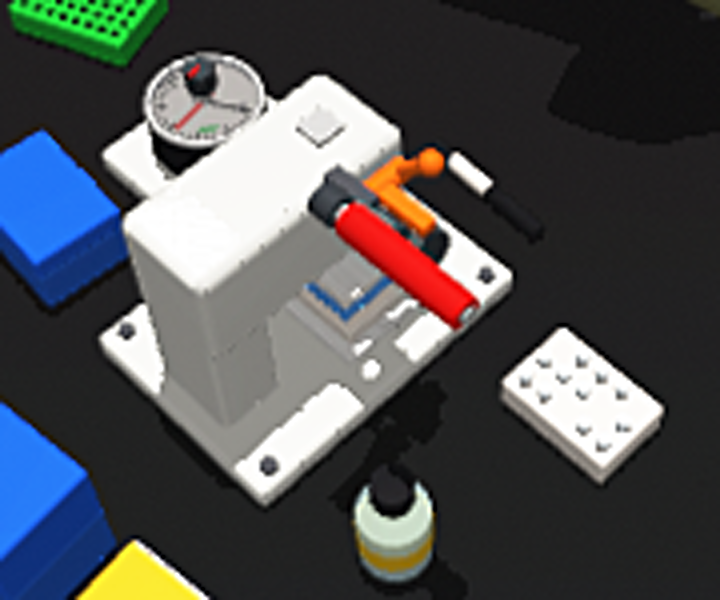

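```bash
python3 - <<'E'
from h import *
from scipy.optimize import least_squares
t=cam("top");s=cam("scene")
T=lambda x,y:((x+.5)/4-.5+240,(y+.5)/4-.5+130)
S=lambda x,y:((x+.5)/4-.5+220,(y+.5)/4-.5+150)
foot=np.array([[-110,100,25],[-110,-100,25],[170,-100,25],[170,100,25]])
ft=[T(263,433),T(505,463),T(542,133),T(305,108)]
fs=[S(513,278),None,S(100,340),S(262,503)]
def W(q,P): 
    c,sn=np.cos(q[2]),np.sin(q[2]); P=np.atleast_2d(P); return np.stack([q[0]+c*P[:,0]-sn*P[:,1],q[1]+sn*P[:,0]+c*P[:,1],P[:,2]],1)
def res(q):
    w=W(q,foot); r=[proj(t,w)-np.array(ft)]
    i=[0,2,3]; r.append(proj(s,w[i])-np.array([fs[k] for k in i])); return np.concatenate(r).ravel()
o=least_squares(res,[480,-50,0]); q=o.x
print("press",q[:2],np.degrees(q[2]));print(o.fun.reshape(-1,2).round(1))
def P(w): c,sn=np.cos(q[2]),np.sin(q[2]); d=w[:2]-q[:2]; return np.array([c*d[0]+sn*d[1],-sn*d[0]+c*d[1],w[2]]).round(1)
for n,a,b in [("gripL",T(121,84),S(466,316)),("gripR",T(272,103),S(345,214)),("ball",T(258,222),S(431,161)),("knobtop",T(642,360),S(202,72)),("gaugecentre",T(632,368),S(206,97))]:
    w=tri([t,s],[a,b]); print(n,w.round(1),P(w), (proj(t,w)-a).round(1),(proj(s,w)-b).round(1))
w=atz(t,T(642,357),117);print("knob top z117",w,P(w))
w=atz(s,S(202,72),110);print("knob scene z110",w,P(w))
w=atz(t,T(632,367),78.5);print("bezel top",w,P(w))
E
```

```text
press [578.46650303 -88.43506014] -5.806759724373619
[[-0.7 -1. ]
 [-0.3 -0.7]
 [-1.   0.1]
 [-0.3 -0.7]
 [ 0.6 -1.5]
 [-1.2 -0.7]
 [ 0.2 -1.4]]
gripL [679.8 118.4 297.8] [ 79.9 216.  297.8] [[ 0.3 -0.2]] [[0.4 0.1]]
gripR [667.6  13.9 298.4] [ 78.4 110.9 298.4] [[-0.2  0.1]] [[-0.2 -0. ]]
ball [588.2  20.6 277. ] [ -1.3 109.4 277. ] [[ 0.3 -0.1]] [[0.3 0.1]]
knobtop [ 527.5 -273.7  110.8] [ -31.9 -189.5  110.8] [[-0.4  0.3]] [[-0.4 -0.1]]
gaugecentre [ 527.6 -272.5   79.5] [ -31.9 -188.3   79.5] [[ 0. -0.]] [[0. 0.]]
knob top z117 [ 529.5460997  -273.79397982  117.        ] [ -29.9 -189.4  117. ]
knob scene z110 [ 526.53441213 -272.97496208  110.        ] [ -33.  -188.8  110. ]
bezel top [ 528.63104755 -272.67916207   78.5       ] [ -30.9 -188.3   78.5]
```

Call:
step_arm --motion '[{"travel": [-0.2, -0.7, 0], "yaw": 0}, {"travel": [-0.2, -0.7, 0], "yaw": 0}, {"travel": [-0.2, -0.7, 0], "yaw": 0}, {"travel": [-0.2, -0.7, 0], "yaw": 0}, {"travel": [-0.2, -0.7, 0], "yaw": 0}, {"travel": [-0.2, -0.7, 0], "yaw": 0}, {"travel": [-0.2, -0.7, 0], "yaw": 0}, {"travel": [-0.2, -0.7, 0], "yaw": 0}, {"travel": [-0.2, -0.7, 0], "yaw": 0}, {"travel": [-0.2, -0.7, 0], "yaw": 0}, {"travel": [-0.2, -0.7, 0], "yaw": 0}, {"travel": [-0.2, -0.7, 0], "yaw": 0}, {"travel": [-0.2, -0.7, 0], "yaw": 0}, {"travel": [-0.2, -0.7, 0], "yaw": 0}, {"travel": [0, 0, 0], "yaw": 0}, {"travel": [0, 0, 0], "yaw": 0}]'

```text
time_s: 1.48
eef_pos: [491.6, -287.7, 238.6]
eef_rot: [179.9, 0.0, -73.8]
ft_force: [-0.0, -0.2, 0.3]
finger_gap: 85.2
```

```bash
python3 - <<'E'
from h import *
st=env.read_state(); print(st["time_s"],st["joints"].round(1),st["eef_pos"],st["eef_rot"])
cv2.imwrite("pics/w1.png",env.get_image("wrist")[:,:,::-1])
print(proj(cam("wrist",st),[[528,-273,117],[528,-273,113],[528.3,-272.6,78.5]]))
E
```

```text
1.4833 [-30.3  19.4  -1.6  69.1  -0.  133.5] [ 491.58238437 -287.70344198  238.61871017] [ 1.79941548e+02  3.60184195e-02 -7.38153770e+01]
[[316.14504483 154.39552491]
 [316.21475572 153.7007323 ]
 [316.43927963 148.05582231]]
```

View pics/w1.png

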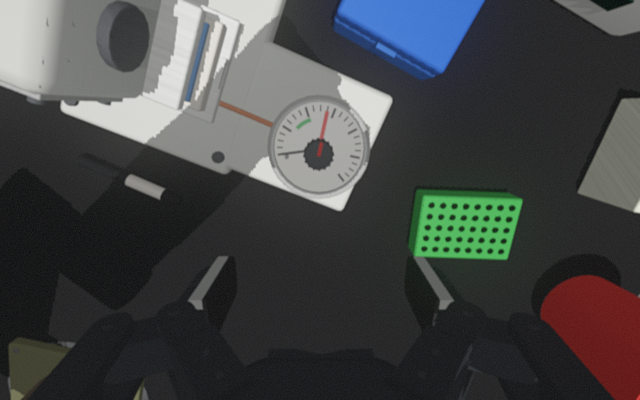

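```bash
python3 - <<'E'
from h import *
a=cv2.imread("pics/w1.png")
cv2.imwrite("pics/w1c.png",cv2.resize(a[85:205,260:380],None,fx=5,fy=5,interpolation=cv2.INTER_CUBIC))
st=env.read_state();c=cam("wrist",st)
for p in [(319,153.5)]: print(atz(c,p,117), atz(c,p,113))
print(atz(c,(319,145),78.5))
E
```

```text
[ 528.42936318 -275.84165043  117.        ] [ 527.83930701 -275.98519444  113.        ]
[ 530.89079227 -274.88414492   78.5       ]
```

View pics/w1c.png

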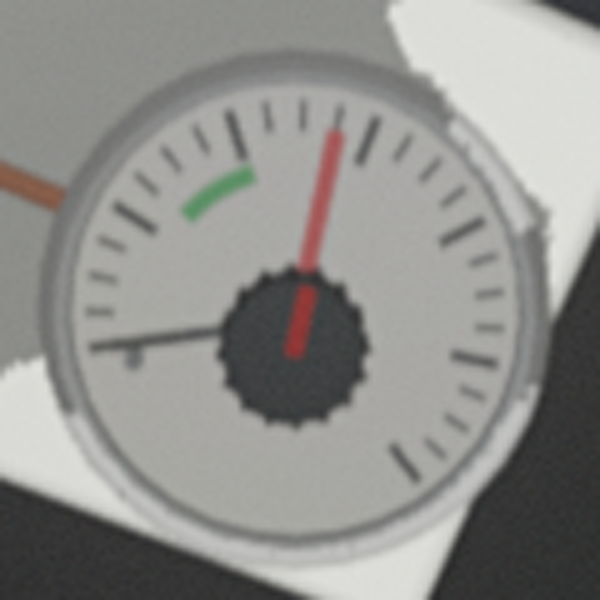

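Call:
step_arm --motion '[{"travel": [-0.02, -0.32, 0], "yaw": 0}, {"travel": [-0.02, -0.32, 0], "yaw": 0}, {"travel": [-0.01, -0.32, 0], "yaw": 0}, {"travel": [0, 0, 0.4], "yaw": 0}, {"travel": [0, 0, 0.4], "yaw": 0}, {"travel": [0, 0, 0.4], "yaw": 0}, {"travel": [0, 0, 0.4], "yaw": 0}, {"travel": [0, 0, 0.4], "yaw": 0}, {"travel": [0, 0, 0.4], "yaw": 0}, {"travel": [0, 0, 0], "yaw": 0}, {"travel": [0, 0, 0], "yaw": 0}]'

```text
time_s: 2.45
eef_pos: [527.1, -275.8, 142.6]
eef_rot: [179.9, 0.1, -74.0]
ft_force: [0.3, -0.2, -0.3]
finger_gap: 85.6
```

```bash
python3 - <<'E'
from h import *
st=env.read_state(); print(st["time_s"],st["joints"].round(1),st["eef_pos"],st["eef_rot"])
a=env.get_image("wrist")[:,:,::-1]
cv2.imwrite("pics/w2.png",a)
c=cam("wrist",st)
print(proj(c,[[528.1,-275,117]]), proj(c,st["eef_pos"]))
E
```

```text
2.45 [-27.6  24.8  -7.8  57.5   0.  136.3] [ 527.05247404 -275.83332238  142.5802289 ] [ 1.79921685e+02  8.69928234e-02 -7.39727811e+01]
[[319.70488913 241.70448265]] [[320.45118131 265.38791834]]
```

View pics/w2.png

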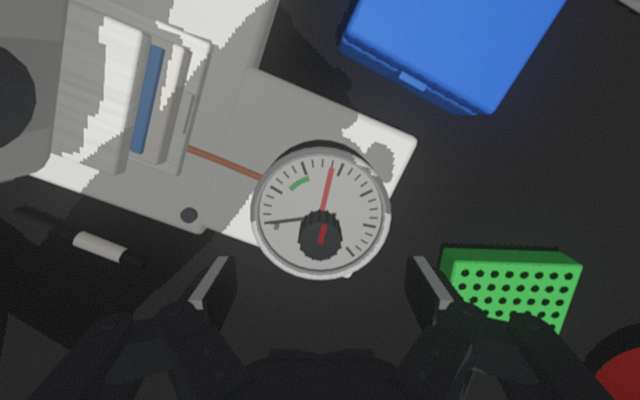

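```bash
python3 - <<'E'
from h import *
a=cv2.imread("pics/w2.png")
cv2.imwrite("pics/w2c.png",cv2.resize(a[180:280,270:370],None,fx=6,fy=6,interpolation=cv2.INTER_CUBIC))
E
```

```text
(no output)
```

View pics/w2c.png

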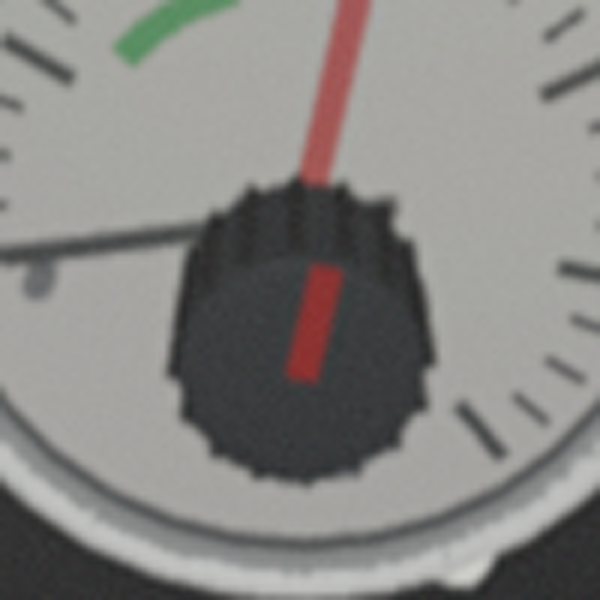

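Call:
step_arm --motion '[{"travel": [0, -0.03, 0.25], "yaw": 0}, {"travel": [0, 0, 0.25], "yaw": 0}, {"travel": [0, 0, 0.25], "yaw": 0}, {"travel": [0, 0, 0.25], "yaw": 0}, {"travel": [0, 0, 0], "yaw": 0}]'

```text
time_s: 2.92
eef_pos: [526.6, -274.9, 100.6]
eef_rot: [179.8, 0.2, -74.0]
ft_force: [-0.2, 0.9, -0.0]
finger_gap: 85.2
```

Call:
step_arm --motion '[{"travel": [0, 0, 0], "yaw": 0}, {"travel": [0, 0, 0], "yaw": 0}, {"travel": [0, 0, 0], "yaw": 0}, {"travel": [0, 0, 0], "yaw": 0}, {"travel": [0, 0, 0], "yaw": 0}, {"travel": [0, 0, 0], "yaw": 0}, {"travel": [0, 0, 0], "yaw": 0}, {"travel": [0, 0, 0], "yaw": 0}, {"travel": [0, 0, 0], "yaw": 0}, {"travel": [0, 0, 0], "yaw": 0}]' --grip 255

```text
time_s: 3.75
eef_pos: [528.4, -274.9, 104.2]
eef_rot: [-179.9, 0.1, -73.9]
ft_force: [-1.9, 2.7, 5.7]
finger_gap: 24.4
```

Call:
step_arm --motion '[{"travel": [0, 0, 0], "yaw": -0.8}, {"travel": [0, 0, 0], "yaw": -0.8}, {"travel": [0, 0, 0], "yaw": -0.8}, {"travel": [0, 0, 0], "yaw": -0.8}, {"travel": [0, 0, 0], "yaw": -0.8}, {"travel": [0, 0, 0], "yaw": -0.8}, {"travel": [0, 0, 0], "yaw": -0.8}, {"travel": [0, 0, 0], "yaw": -0.8}, {"travel": [0, 0, 0], "yaw": -0.8}, {"travel": [0, 0, 0], "yaw": -0.8}, {"travel": [0, 0, 0], "yaw": -0.8}, {"travel": [0, 0, 0], "yaw": -0.8}, {"travel": [0, 0, 0], "yaw": -0.8}, {"travel": [0, 0, 0], "yaw": -0.8}, {"travel": [0, 0, 0], "yaw": -0.8}, {"travel": [0, 0, 0], "yaw": -0.8}, {"travel": [0, 0, 0], "yaw": -0.8}, {"travel": [0, 0, 0], "yaw": -0.8}, {"travel": [0, 0, 0], "yaw": -0.8}, {"travel": [0, 0, 0], "yaw": -0.8}]'

```text
time_s: 5.42
eef_pos: [528.3, -274.9, 104.3]
eef_rot: [-179.9, -0.0, 6.3]
ft_force: [-0.8, 3.7, 6.3]
finger_gap: 24.2
```

```bash
python3 - <<'E'
from h import *
st=env.read_state(); print(st["time_s"],st["joints"].round(1),st["eef_pos"],st["eef_rot"],st["torque"],st["ft_force"])
a=env.get_image("wrist")[:,:,::-1]
cv2.imwrite("pics/w3.png",a)
E
```

```text
5.4167 [-27.5  26.5 -11.2  52.3   0.1  56.2] [ 528.25104949 -274.8578099   104.25247318] [-1.79917404e+02 -3.71981478e-02  6.25119984e+00] [ 0.70307009  0.46443912 -0.08837677] [-0.79045331  3.72032021  6.28944138]
```

View pics/w3.png

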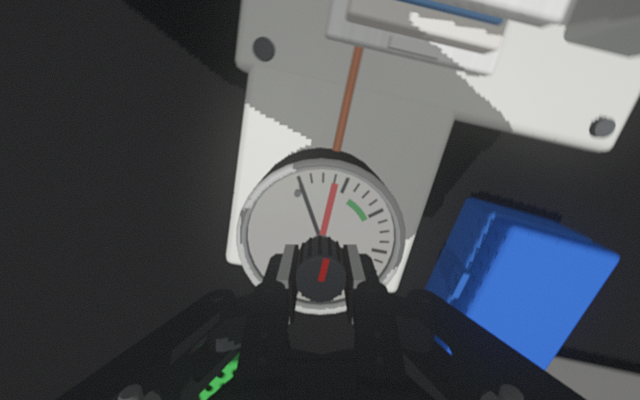

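Call:
step_arm --motion '[{"travel": [0, 0, 0], "yaw": -0.8}, {"travel": [0, 0, 0], "yaw": -0.8}, {"travel": [0, 0, 0], "yaw": -0.8}, {"travel": [0, 0, 0], "yaw": -0.8}, {"travel": [0, 0, 0], "yaw": -0.8}, {"travel": [0, 0, 0], "yaw": -0.8}, {"travel": [0, 0, 0], "yaw": 0}]'

```text
time_s: 6.05
eef_pos: [528.2, -274.9, 104.2]
eef_rot: [-179.9, -0.1, 30.2]
ft_force: [-2.6, 4.5, 6.3]
finger_gap: 23.7
```

```bash
python3 - <<'E'
from h import *
st=env.read_state(); print(st["time_s"],st["joints"].round(1),st["eef_pos"],st["eef_rot"],st["torque"],st["ft_force"])
a=env.get_image("wrist")[:,:,::-1]
cv2.imwrite("pics/w4.png",cv2.resize(a[140:340,200:440],None,fx=3,fy=3,interpolation=cv2.INTER_CUBIC))
E
```

```text
6.05 [-27.5  26.5 -11.2  52.3   0.1  32.3] [ 528.17591802 -274.90223106  104.24389064] [-1.79942069e+02 -5.65105769e-02  3.02001098e+01] [0.72325599 0.40092984 0.01948622] [-2.55124466  4.4861382   6.28366621]
```

View pics/w4.png

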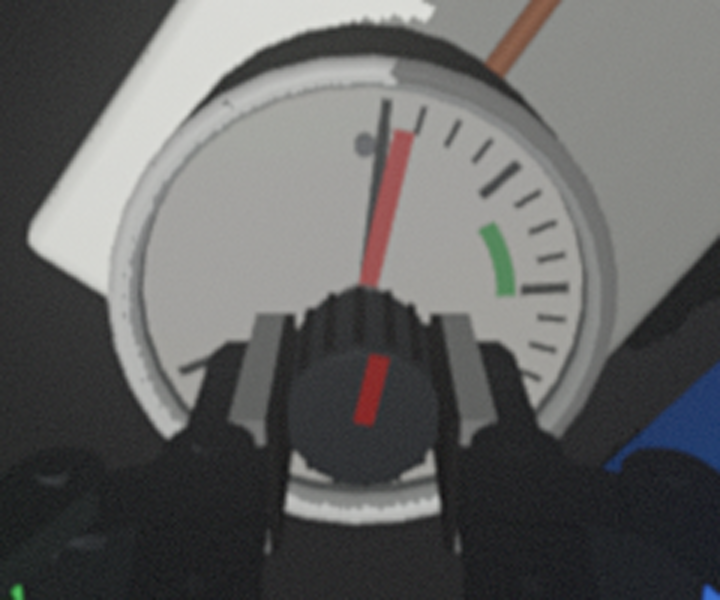

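Call:
step_arm --motion '[{"travel": [0, 0, 0], "yaw": -0.4}, {"travel": [0, 0, 0], "yaw": -0.4}, {"travel": [0, 0, 0], "yaw": -0.4}, {"travel": [0, 0, 0], "yaw": -0.3}, {"travel": [0, 0, 0], "yaw": 0}]'

```text
time_s: 6.52
eef_pos: [528.2, -274.9, 104.2]
eef_rot: [-179.9, -0.1, 37.5]
ft_force: [-1.5, 3.9, 4.7]
finger_gap: 24.1
```

```bash
python3 - <<'E'
from h import *
st=env.read_state(); print(st["time_s"],st["joints"].round(1),st["eef_pos"],st["eef_rot"],st["torque"],st["ft_force"])
a=env.get_image("wrist")[:,:,::-1]
cv2.imwrite("pics/w5.png",cv2.resize(a[140:340,200:440],None,fx=3,fy=3,interpolation=cv2.INTER_CUBIC))
E
```

```text
6.5167 [-27.5  26.5 -11.2  52.3   0.1  24.9] [ 528.15191895 -274.91931229  104.21815496] [-1.79941453e+02 -7.45215351e-02  3.75058133e+01] [ 0.76558217  0.37699214 -0.57159776] [-1.49551696  3.8509729   4.74743603]
```

View pics/w5.png

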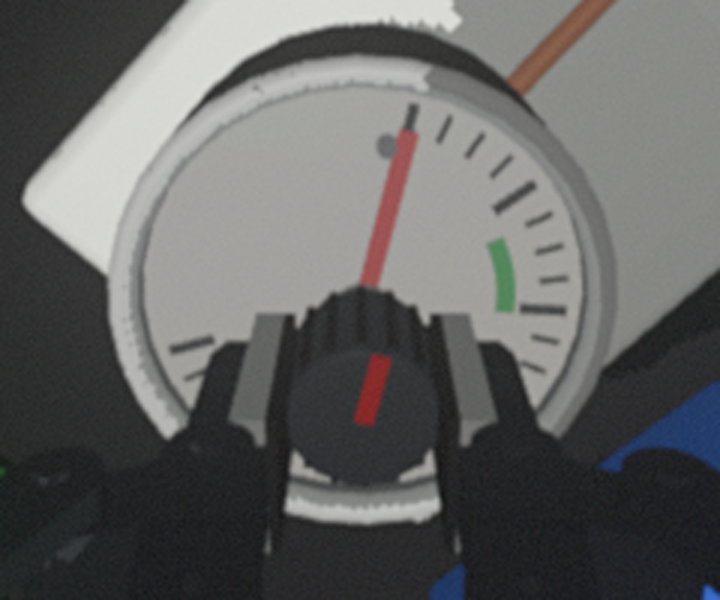

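Call:
step_arm --motion '[{"travel": [0, 0, 0], "yaw": 0}, {"travel": [0, 0, 0], "yaw": 0}, {"travel": [0, 0, 0], "yaw": 0}, {"travel": [0, 0, 0], "yaw": 0}, {"travel": [0, 0, 0], "yaw": 0}, {"travel": [0, 0, 0], "yaw": 0}, {"travel": [0, 0, -0.5], "yaw": 0}, {"travel": [0, 0, -0.7], "yaw": 0}, {"travel": [0, 0, -0.8], "yaw": 0}, {"travel": [0, 0, -0.8], "yaw": 0}, {"travel": [0, 0, -0.8], "yaw": 0}, {"travel": [0, 0, 0], "yaw": 0}]' --grip 0

```text
time_s: 7.57
eef_pos: [531.4, -277.5, 254.5]
eef_rot: [179.4, -0.3, 37.5]
ft_force: [1.4, 0.1, -0.0]
finger_gap: 85.1
```

```bash
python3 - <<'E'
from h import *
st=env.read_state(); print(st["time_s"],st["joints"].round(1),st["eef_pos"],st["eef_rot"],st["torque"],st["ft_force"])
a=env.get_image("wrist")[:,:,::-1]
cv2.imwrite("pics/w6.png",a)
E
```

```text
7.5667 [-27.6  21.5   4.   71.8  -0.   24.9] [ 531.4243548  -277.52216464  254.5037713 ] [179.37487696  -0.28444009  37.52908718] [-0.05984597 -0.03959751 -0.03320569] [ 1.43255375  0.12719666 -0.01005352]
```

View pics/w6.png

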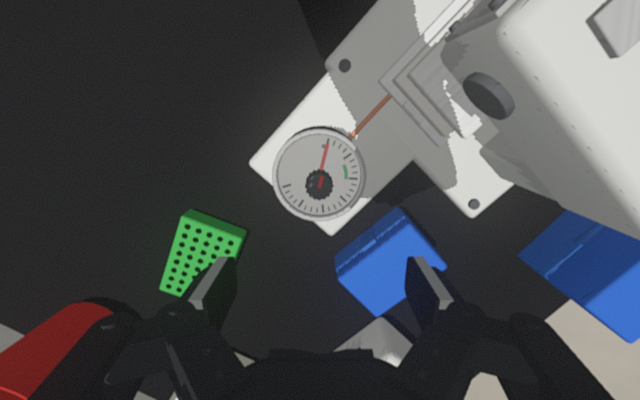

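Call:
step_arm --motion '[{"travel": [0, 0, -0.3], "yaw": -1}, {"travel": [0, 0, -0.3], "yaw": -1}, {"travel": [0, 0, -0.3], "yaw": -1}, {"travel": [0, 0, -0.3], "yaw": -1}, {"travel": [0, 0, -0.3], "yaw": -1}, {"travel": [0, 0, -0.3], "yaw": -1}, {"travel": [0, 0, -0.3], "yaw": -1}, {"travel": [0, 0, -0.3], "yaw": -1}, {"travel": [0, 0, -0.3], "yaw": -1}, {"travel": [0.78, 0, 0], "yaw": -0.35}, {"travel": [0.78, 0, 0], "yaw": 0}, {"travel": [0.78, 0, 0], "yaw": 0}, {"travel": [0.78, 0, 0], "yaw": 0}, {"travel": [0.78, 0, 0], "yaw": 0}, {"travel": [0.78, 0, 0], "yaw": 0}, {"travel": [0.78, 0, 0], "yaw": 0}, {"travel": [0.78, 0, 0], "yaw": 0}, {"travel": [0.78, 0, 0], "yaw": 0}, {"travel": [0.78, 0, 0], "yaw": 0}, {"travel": [0.78, 0, 0], "yaw": 0}]'

```text
time_s: 9.28
eef_pos: [563.1, 67.0, 354.0]
eef_rot: [-179.9, 0.0, 84.3]
ft_force: [0.4, -0.6, 1.0]
finger_gap: 85.3
```

Call:
step_arm --motion '[{"travel": [0, 0, 0], "yaw": 0}, {"travel": [0, 0, 0], "yaw": 0}, {"travel": [0, 0, 0], "yaw": 0}, {"travel": [0, 0, 0], "yaw": 0}]' --grip 255

```text
time_s: 9.62
eef_pos: [563.2, 64.5, 354.8]
eef_rot: [-179.9, 0.0, 84.2]
ft_force: [0.6, -1.1, 0.6]
finger_gap: 38.7
```

```bash
python3 - <<'E'
from h import *
st=env.read_state(); print(st["time_s"],st["joints"].round(1),st["eef_pos"],st["eef_rot"],st["torque"],st["ft_force"])
a=env.get_image("wrist")[:,:,::-1]
cv2.imwrite("pics/w7.png",a)
E
```

```text
9.6167 [ 6.5 18.3 14.  85.7 -0.  12.3] [563.23388848  64.52616133 354.79048446] [-1.79946485e+02  3.85344865e-02  8.42128899e+01] [ 0.00468621 -0.01627939 -0.00587681] [ 0.6399211  -1.11069395  0.56958164]
```

View pics/w7.png

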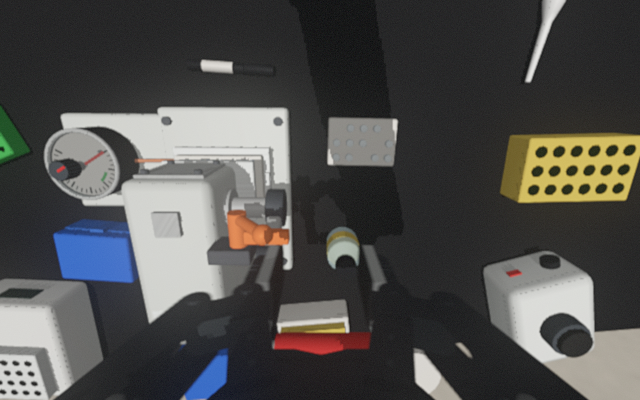

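```bash
python3 - <<'E'
from h import *
a=cv2.imread("pics/w7.png")
cv2.imwrite("pics/w7c.png",cv2.resize(a[170:290,200:320],None,fx=5,fy=5,interpolation=cv2.INTER_CUBIC))
E
```

```text
(no output)
```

View pics/w7c.png

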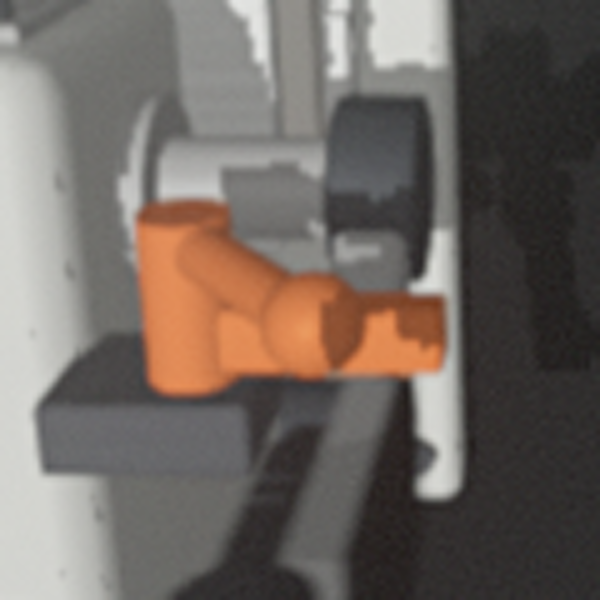

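```bash
cat >> h.py <<'E'
Q=np.array([578.5,-88.4]);YA=np.radians(-5.8)
def toP(w):
    c,s=np.cos(YA),np.sin(YA); d=w[:2]-Q; return np.array([c*d[0]+s*d[1],-s*d[0]+c*d[1],w[2]]).round(1)
def toW(p):
    c,s=np.cos(YA),np.sin(YA); return np.array([Q[0]+c*p[0]-s*p[1],Q[1]+s*p[0]+c*p[1],p[2]])
E
python3 - <<'E'
from h import *
st=env.read_state();c=cam("wrist",st);s=cam("scene")
a=(262.0,234.6); b=((431.5)/4-.5+220,(161.5)/4-.5+150)
w=atz(c,a,263);print("wrist z263",w,toP(w))
w=atz(s,b,263);print("scene z263",w,toP(w))
w=tri([c,s],[a,b]);print("tri",w,toP(w),proj(c,w)-a,proj(s,w)-b)
p=atz(c,(200+185/5,170+210/5),225+9);print("pivot front",toP(p))
# projected tool points
print(proj(c,[toW([78.4,113,298]),toW([78.4,213,298])]), toP(st["eef_pos"]))
E
```

```text
wrist z263 [581.28971034  12.76927793 263.        ] [ -7.4 100.9 263. ]
scene z263 [579.7715566   12.91013986 263.        ] [ -9.  100.9 263. ]
tri [580.63078168  13.34802257 264.36742879] [ -8.2 101.4 264.4] [[ 0.24458034 -0.10541637]] [[-0.07031191 -0.04328308]]
pivot front [-17.3  72.8 234. ]
[[274.98404114 347.893137  ]
 [396.49260038 347.8637581 ]] [-30.6 150.5 355. ]
```

Call:
step_arm --motion '[{"travel": [-0.07, 0.28, 0], "yaw": 0}, {"travel": [-0.07, 0.28, 0], "yaw": 0}, {"travel": [0, 0, 0], "yaw": 0}, {"travel": [0, 0, 0.4], "yaw": 0}, {"travel": [0, 0, 0.4], "yaw": 0}, {"travel": [0, 0, 0.4], "yaw": 0}, {"travel": [0, 0, 0.4], "yaw": 0}, {"travel": [0, 0, 0.4], "yaw": 0}, {"travel": [0, 0, 0.27], "yaw": 0}, {"travel": [0, 0, 0], "yaw": 0}, {"travel": [0, 0, 0], "yaw": 0}]'

```text
time_s: 10.58
eef_pos: [584.3, 57.1, 264.2]
eef_rot: [-179.9, 0.0, 84.2]
ft_force: [-0.0, -0.2, 0.4]
finger_gap: -0.1
```

```bash
python3 - <<'E'
from h import *
st=env.read_state(); print(st["time_s"],toP(st["eef_pos"]),st["eef_rot"],st["ft_force"])
cv2.imwrite("pics/w8.png",env.get_image("wrist")[:,:,::-1])
E
```

```text
10.5833 [ -8.9 145.4 264.2] [-1.79908615e+02  1.44811170e-02  8.42209468e+01] [-0.03633356 -0.22371121  0.35515163]
```

View pics/w8.png

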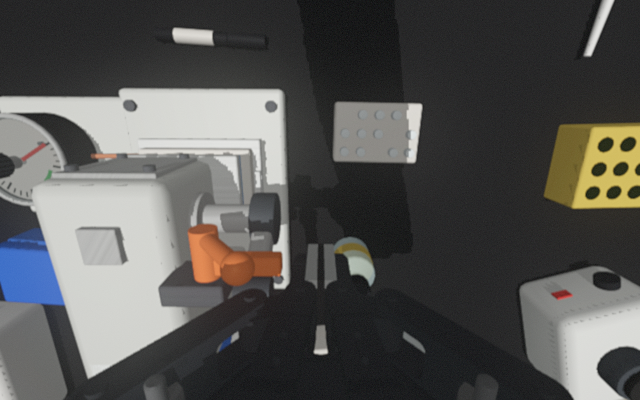

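Call:
step_arm --motion '[{"travel": [-0.25, 0, 0], "yaw": 0}, {"travel": [-0.25, 0, 0], "yaw": 0}, {"travel": [-0.2, 0, 0], "yaw": 0}, {"travel": [-0.15, 0, 0], "yaw": 0}, {"travel": [-0.15, 0, 0], "yaw": 0}, {"travel": [-0.15, 0, 0], "yaw": 0}, {"travel": [-0.15, 0, 0], "yaw": 0}, {"travel": [-0.15, 0, 0], "yaw": 0}, {"travel": [-0.15, 0, 0], "yaw": 0}, {"travel": [-0.15, 0, 0], "yaw": 0}, {"travel": [-0.15, 0, 0], "yaw": 0}, {"travel": [-0.15, 0, 0], "yaw": 0}, {"travel": [0, 0, 0], "yaw": 0}]'

```text
time_s: 11.72
eef_pos: [576.4, -25.6, 263.3]
eef_rot: [-179.9, 0.1, 84.2]
ft_force: [-0.5, 0.7, 0.1]
finger_gap: 0.1
```

```bash
python3 - <<'E'
from h import *
st=env.read_state(); print(st["time_s"],toP(st["eef_pos"]),st["eef_rot"],st["ft_force"])
cv2.imwrite("pics/w9.png",env.get_image("wrist")[:,:,::-1])
E
```

```text
11.7167 [ -8.5  62.3 263.3] [-1.79867051e+02  5.64638827e-02  8.41671276e+01] [-0.50842798  0.72029377  0.09855493]
```

View pics/w9.png

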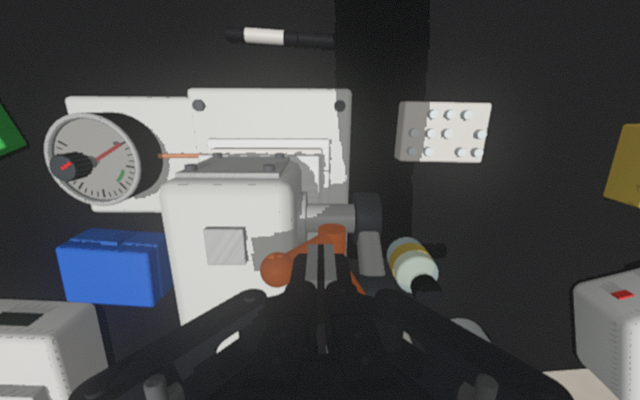

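Call:
step_arm --motion '[{"travel": [-0.1, 0, 0], "yaw": 0}, {"travel": [-0.1, 0, 0], "yaw": 0}, {"travel": [-0.1, 0, 0], "yaw": 0}, {"travel": [-0.07, 0, 0], "yaw": 0}, {"travel": [0, 0, 0], "yaw": 0}]'

```text
time_s: 12.18
eef_pos: [575.4, -39.4, 264.5]
eef_rot: [-180.0, 0.1, 84.2]
ft_force: [-0.4, 0.5, -0.6]
finger_gap: -0.2
```

```bash
python3 - <<'E'
from h import *
st=env.read_state(); print(st["time_s"],toP(st["eef_pos"]),st["eef_rot"],st["ft_force"])
c=cam("wrist",st)
cv2.imwrite("pics/w10.png",env.get_image("wrist")[:,:,::-1])
cv2.imwrite("pics/s10.png",cv2.resize(env.get_image("scene")[150:300,220:400,::-1],None,fx=4,fy=4,interpolation=cv2.INTER_CUBIC))
print(proj(c,toW([-8,29.6,256])),proj(cam("scene"),toW([-8,29.6,256])))
E
```

```text
12.1833 [ -8.   48.4 264.5] [-1.79990946e+02  5.57581389e-02  8.42420670e+01] [-0.39534775  0.53170908 -0.56136756]
[[286.39955886 258.88921172]] [[308.4261948  177.64118346]]
```

View pics/w10.png

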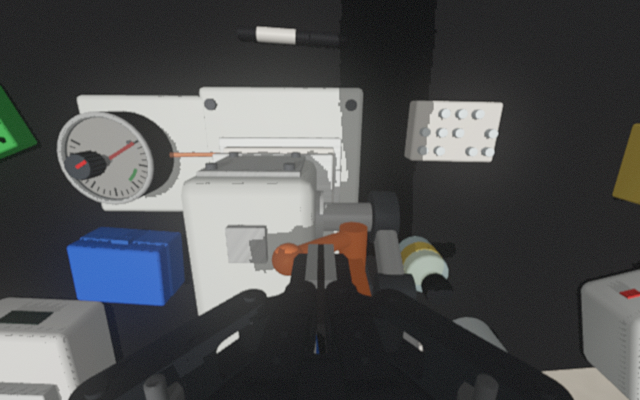

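View pics/s10.png

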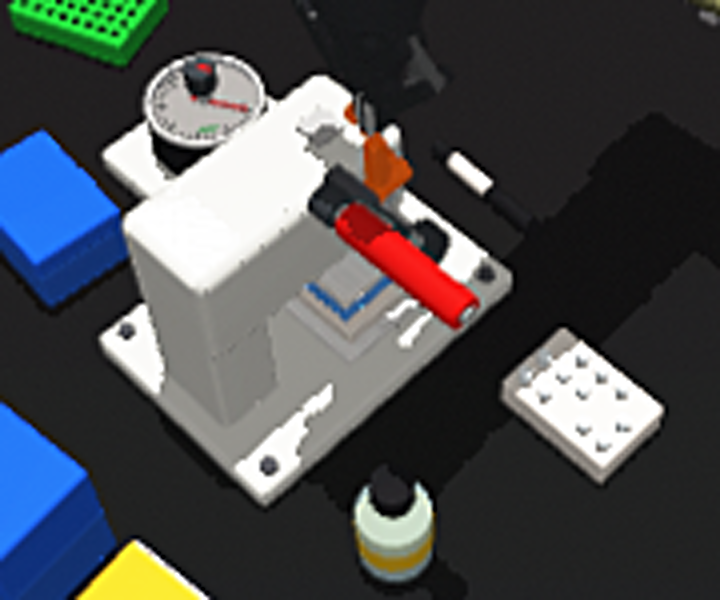

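Call:
step_arm --motion '[{"travel": [-0.05, 0, 0], "yaw": 0}, {"travel": [-0.05, 0, 0], "yaw": 0}, {"travel": [0, 0, 0], "yaw": 0}]'

```text
time_s: 12.53
eef_pos: [575.3, -42.2, 264.9]
eef_rot: [180.0, -0.1, 84.3]
ft_force: [-0.2, 2.1, 1.8]
finger_gap: 0.4
```

Call:
step_arm --motion '[{"travel": [-0.05, 0, 0], "yaw": 0}, {"travel": [-0.05, 0, 0], "yaw": 0}, {"travel": [0, 0, 0], "yaw": 0}]'

```text
time_s: 12.78
eef_pos: [575.3, -43.3, 265.1]
eef_rot: [179.9, -0.4, 84.4]
ft_force: [0.6, 10.6, 1.8]
finger_gap: 0.3
```

```bash
python3 - <<'E'
from h import *
st=env.read_state(); print(st["time_s"],toP(st["eef_pos"]),st["eef_rot"],st["ft_force"])
c=cam("wrist",st)
cv2.imwrite("pics/w11.png",env.get_image("wrist")[200:300,240:400,::-1].repeat(4,0).repeat(4,1))
for a in (1.3,1.4,1.5,1.6):
    t=a-np.radians(40); print(a,proj(c,toW([-8,69-50*np.sin(t),225+50*np.cos(t)])))
E
```

```text
12.7833 [ -7.8  44.6 265.1] [179.9453048   -0.44250935  84.37922347] [ 0.62186222 10.58357504  1.7770317 ]
1.3 [[313.13709832 267.6681166 ]]
1.4 [[305.7015385  264.67621761]]
1.5 [[299.17819417 261.43538354]]
1.6 [[293.61825428 258.01292283]]
```

View pics/w11.png

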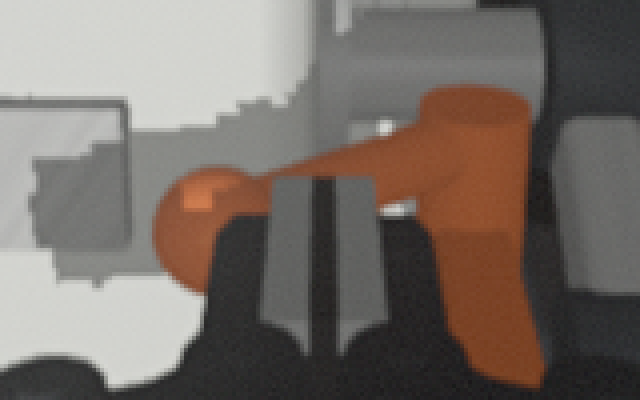

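Call:
step_arm --motion '[{"travel": [0.15, 0, 0], "yaw": 0}, {"travel": [0.1, 0, 0], "yaw": 0}, {"travel": [0, 0, -0.4], "yaw": 0}, {"travel": [0, 0, -0.5], "yaw": 0}, {"travel": [0, 0, -0.6], "yaw": 1}, {"travel": [0, 0, -0.5], "yaw": 1}, {"travel": [0, 0, -0.2], "yaw": 1}, {"travel": [0, 0, 0], "yaw": 1}, {"travel": [0, 0, 0], "yaw": 1}, {"travel": [0, 0, 0], "yaw": 1}, {"travel": [0, 0, 0], "yaw": 1}, {"travel": [0, 0, 0], "yaw": 1}, {"travel": [0, 0, 0], "yaw": 1}, {"travel": [0, 0, 0], "yaw": 1}, {"travel": [0, 0, 0], "yaw": 1}, {"travel": [0, 0, 0], "yaw": 1}, {"travel": [0, 0, 0], "yaw": 1}, {"travel": [0, 0, 0], "yaw": 1}, {"travel": [0, 0, 0], "yaw": 1}, {"travel": [0, 0, 0], "yaw": 1}]'

```text
time_s: 14.5
eef_pos: [575.6, -37.2, 352.2]
eef_rot: [179.9, 0.1, 4.0]
ft_force: [-0.9, 0.3, 0.3]
finger_gap: 0.0
```

Call:
step_arm --motion '[{"travel": [0, 0, 0], "yaw": 1}, {"travel": [0, 0, 0], "yaw": 1}, {"travel": [0, 0, 0], "yaw": 0}]' --grip 0

```text
time_s: 14.75
eef_pos: [575.6, -37.1, 352.2]
eef_rot: [179.9, 0.0, -5.8]
ft_force: [0.1, -0.6, 0.2]
finger_gap: 35.4
```

```bash
python3 - <<'E'
from h import *
st=env.read_state(); print(st["time_s"],st["joints"].round(1),toP(st["eef_pos"]),st["eef_rot"],st["ft_force"],st["finger_gap"])
c=cam("wrist",st)
cv2.imwrite("pics/w12.png",env.get_image("wrist")[:,:,::-1])
print(proj(c,[toW([78.4,113,298]),toW([78.4,213,298]),toW([-8,29.6,256])]))
E
```

```text
14.75 [-3.6 19.3 15.1 85.8 -0.1 92.2] [ -8.1  50.7 352.2] [ 1.79914886e+02  3.24017158e-02 -5.81458326e+00] [ 0.13825924 -0.609465    0.18155407] 35.42313332008958
[[457.86437412 134.7236875 ]
 [485.44318283 -59.27884371]
 [321.06824709 229.68972777]]
```

View pics/w12.png

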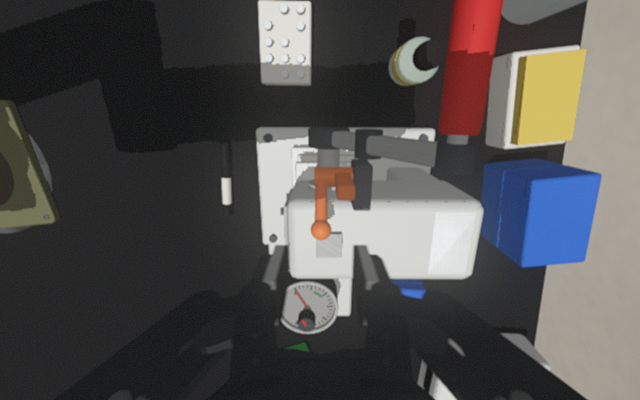

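Call:
step_arm --motion '[{"travel": [0.36, -0.47, 0], "yaw": 0}, {"travel": [0.36, -0.47, 0], "yaw": 0}, {"travel": [0.36, -0.47, 0], "yaw": 0}, {"travel": [0.36, -0.47, 0], "yaw": 0}, {"travel": [0.36, -0.47, 0], "yaw": 0}, {"travel": [0.36, -0.47, 0], "yaw": 0}, {"travel": [0, 0, 0], "yaw": 0}, {"travel": [0, 0, 0], "yaw": 0}]'

```text
time_s: 15.47
eef_pos: [673.5, 67.7, 351.1]
eef_rot: [179.9, 0.1, -5.5]
ft_force: [-0.5, -0.2, 0.3]
finger_gap: 85.3
```

```bash
python3 - <<'E'
from h import *
st=env.read_state(); print(st["time_s"],st["joints"].round(1),toP(st["eef_pos"]),st["eef_rot"],st["ft_force"],st["finger_gap"])
c=cam("wrist",st)
cv2.imwrite("pics/w13.png",env.get_image("wrist")[:,:,::-1])
print(proj(c,[toW([78.4,113,298]),toW([78.4,213,298]),toW([78.4,163,298])]))
E
```

```text
15.4667 [ 5.800e+00  3.140e+01  3.460e+01  9.330e+01 -1.000e-01  1.013e+02] [ 78.7 164.9 351.1] [ 1.79930248e+02  8.66110387e-02 -5.53906331e+00] [-0.50697343 -0.18790085  0.30529668] 85.28274248104856
[[320.35502728 290.49990668]
 [321.10576585 157.36300687]
 [320.70197154 228.9723847 ]]
```

View pics/w13.png

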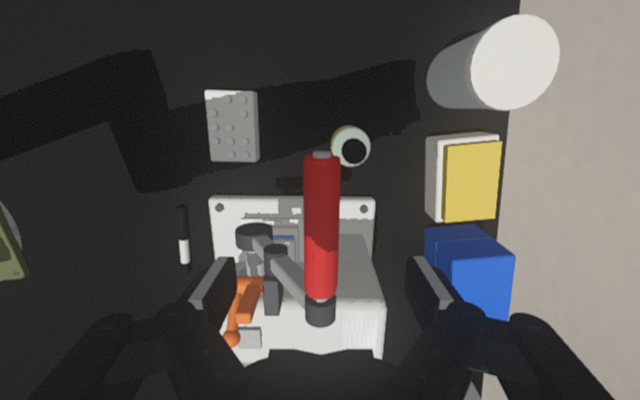

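Call:
step_arm --motion '[{"travel": [0, 0, 0.4], "yaw": 0}, {"travel": [0, 0, 0.4], "yaw": 0}, {"travel": [0, 0, 0.4], "yaw": 0}, {"travel": [0, 0, 0.4], "yaw": 0}, {"travel": [0, 0, 0], "yaw": 0}, {"travel": [0, 0, 0], "yaw": 0}]'

```text
time_s: 16.02
eef_pos: [671.7, 66.0, 288.4]
eef_rot: [180.0, 0.1, -5.8]
ft_force: [-0.5, 1.0, -0.1]
finger_gap: 85.4
```

Call:
step_arm --motion '[{"travel": [0, 0, 0], "yaw": 0}, {"travel": [0, 0, 0], "yaw": 0}, {"travel": [0, 0, 0], "yaw": 0}, {"travel": [0, 0, 0], "yaw": 0}, {"travel": [0, 0, 0], "yaw": 0}, {"travel": [0, 0, 0], "yaw": 0}, {"travel": [0, 0, 0], "yaw": 0}, {"travel": [0, 0, 0], "yaw": 0}, {"travel": [0, 0, 0], "yaw": 0}, {"travel": [0, 0, 0], "yaw": 0}]' --grip 255

```text
time_s: 16.85
eef_pos: [673.7, 67.1, 289.3]
eef_rot: [-180.0, -0.1, -5.7]
ft_force: [2.6, -0.3, 4.7]
finger_gap: 22.9
```

```bash
python3 - <<'E'
from h import *
st=env.read_state(); print(st["time_s"],toP(st["eef_pos"]),st["eef_rot"],st["ft_force"],st["finger_gap"])
p=toP(st["eef_pos"])
# waypoints relative to lever angle -0.55
a=np.linspace(-.55,.60,24); d=np.diff(150*np.sin(a))/40; dz=-np.diff(150*np.cos(a))/40
for i in range(23): print(i,d[i].round(3),dz[i].round(3))
cv2.imwrite("pics/w14.png",env.get_image("wrist")[:,:,::-1])
E
```

```text
16.85 [ 79.  164.3 289.3] [-1.79979817e+02 -1.23443122e-01 -5.72052011e+00] [ 2.63287481 -0.27648537  4.74365174] 22.89378368237833
0 0.162 -0.094
1 0.167 -0.086
2 0.171 -0.077
3 0.174 -0.069
4 0.178 -0.06
5 0.18 -0.051
6 0.183 -0.042
7 0.185 -0.033
8 0.186 -0.023
9 0.187 -0.014
10 0.187 -0.005
11 0.187 0.005
12 0.187 0.014
13 0.186 0.023
14 0.185 0.033
15 0.183 0.042
16 0.18 0.051
17 0.178 0.06
18 0.174 0.069
19 0.171 0.077
20 0.167 0.086
21 0.162 0.094
22 0.157 0.102
```

View pics/w14.png

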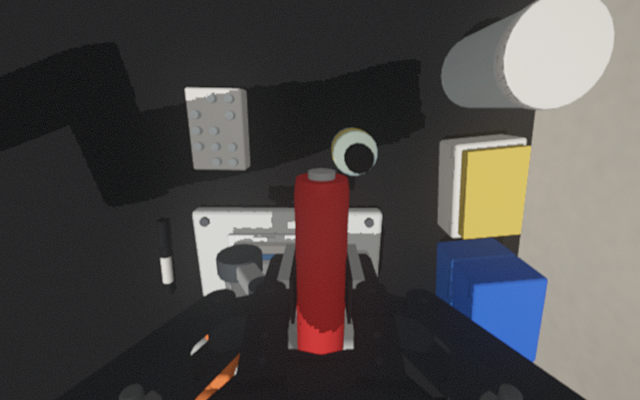

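Call:
step_arm --motion '[{"travel": [-0.162, 0, -0.094], "yaw": 0}, {"travel": [-0.167, 0, -0.086], "yaw": 0}, {"travel": [-0.171, 0, -0.077], "yaw": 0}, {"travel": [-0.174, 0, -0.069], "yaw": 0}, {"travel": [-0.178, 0, -0.06], "yaw": 0}, {"travel": [-0.18, 0, -0.051], "yaw": 0}, {"travel": [-0.183, 0, -0.042], "yaw": 0}, {"travel": [-0.185, 0, -0.033], "yaw": 0}, {"travel": [-0.186, 0, -0.023], "yaw": 0}, {"travel": [-0.187, 0, -0.014], "yaw": 0}, {"travel": [-0.187, 0, -0.005], "yaw": 0}, {"travel": [-0.187, 0, 0.005], "yaw": 0}]'

```text
time_s: 17.9
eef_pos: [590.1, 76.0, 311.3]
eef_rot: [-179.9, -0.4, -5.7]
ft_force: [7.7, 0.2, 1.9]
finger_gap: 22.9
```

Call:
step_arm --motion '[{"travel": [-0.187, 0, 0.014], "yaw": 0}, {"travel": [-0.186, 0, 0.023], "yaw": 0}, {"travel": [-0.185, 0, 0.033], "yaw": 0}, {"travel": [-0.183, 0, 0.042], "yaw": 0}, {"travel": [-0.18, 0, 0.051], "yaw": 0}, {"travel": [-0.178, 0, 0.06], "yaw": 0}, {"travel": [-0.174, 0, 0.069], "yaw": 0}, {"travel": [-0.171, 0, 0.077], "yaw": 0}, {"travel": [0, 0, 0], "yaw": 0}]'

```text
time_s: 18.65
eef_pos: [531.9, 82.1, 296.9]
eef_rot: [-179.9, -0.4, -5.7]
ft_force: [6.5, 0.3, 5.4]
finger_gap: 23.2
```

```bash
python3 - <<'E'
from h import *
st=env.read_state(); print(st["time_s"],toP(st["eef_pos"]),st["eef_rot"],st["ft_force"],st["finger_gap"])
cv2.imwrite("pics/w15.png",env.get_image("wrist")[:,:,::-1])
E
```

```text
18.65 [-63.6 165.  296.9] [-179.87226017   -0.35120292   -5.69931265] [6.52204336 0.32263204 5.37953925] 23.205797567809512
```

View pics/w15.png

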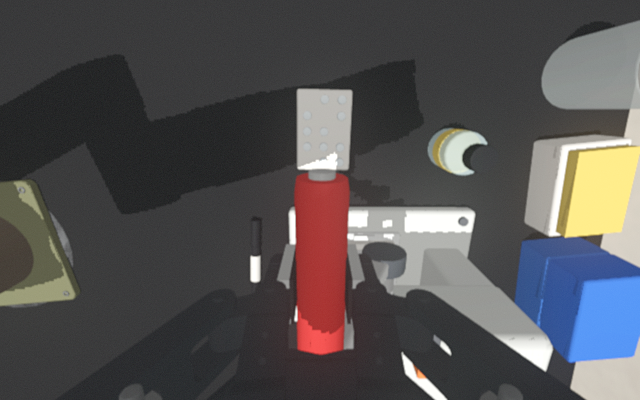

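Following well. Finish the arc and then press gently into the stop.

Call:
step_arm --motion '[{"travel": [-0.167, 0, 0.086], "yaw": 0}, {"travel": [-0.162, 0, 0.094], "yaw": 0}, {"travel": [-0.157, 0, 0.102], "yaw": 0}, {"travel": [0, 0, 0], "yaw": 0}, {"travel": [0, 0, 0], "yaw": 0}]'

```text
time_s: 19.12
eef_pos: [513.2, 84.1, 286.3]
eef_rot: [-179.9, -0.4, -5.7]
ft_force: [5.6, 2.3, 7.5]
finger_gap: 23.2
```

Call:
step_arm --motion '[{"travel": [-0.05, 0, 0.034], "yaw": 0}, {"travel": [0, 0, 0], "yaw": 0}, {"travel": [0, 0, 0], "yaw": 0}]'

```text
time_s: 19.37
eef_pos: [511.6, 84.3, 285.2]
eef_rot: [-179.8, -0.4, -5.7]
ft_force: [5.4, 0.9, 8.5]
finger_gap: 23.1
```

Call:
step_arm --motion '[{"travel": [-0.05, 0, 0.035], "yaw": 0}, {"travel": [0, 0, 0], "yaw": 0}, {"travel": [0, 0, 0], "yaw": 0}]'

```text
time_s: 19.62
eef_pos: [511.5, 84.4, 285.0]
eef_rot: [-179.8, -0.7, -5.7]
ft_force: [7.6, 1.3, 10.7]
finger_gap: 23.0
```

Call:
step_arm --motion '[{"travel": [-0.05, 0, 0.036], "yaw": 0}, {"travel": [0, 0, 0], "yaw": 0}, {"travel": [0, 0, 0], "yaw": 0}]'

```text
time_s: 19.87
eef_pos: [511.5, 84.4, 285.0]
eef_rot: [-179.8, -1.0, -5.7]
ft_force: [10.1, -0.5, 15.4]
finger_gap: 23.0
```

Call:
step_arm --motion '[{"travel": [-0.03, 0, 0.02], "yaw": 0}, {"travel": [0, 0, 0], "yaw": 0}, {"travel": [0, 0, 0], "yaw": 0}, {"travel": [0, 0, 0], "yaw": 0}, {"travel": [0, 0, 0], "yaw": 0}, {"travel": [0, 0, 0], "yaw": 0}]'

```text
time_s: 20.37
eef_pos: [511.5, 84.4, 284.9]
eef_rot: [-179.8, -1.1, -5.7]
ft_force: [11.9, -1.5, 17.0]
finger_gap: 23.4
```

```bash
python3 - <<'E'
from h import *
st=env.read_state(); print(st["time_s"],toP(st["eef_pos"]),st["eef_rot"],st["ft_force"],st["finger_gap"])
cv2.imwrite("pics/s16.png",cv2.resize(env.get_image("scene")[130:310,200:420,::-1],None,fx=3.3,fy=3.3,interpolation=cv2.INTER_CUBIC))
cv2.imwrite("pics/t16.png",env.get_image("top")[:,:,::-1])
E
```

```text
20.3667 [-84.2 165.1 284.9] [-179.82007117   -1.14238159   -5.74576024] [11.85145252 -1.4589547  16.96509224] 23.377721461842622
```

View pics/s16.png

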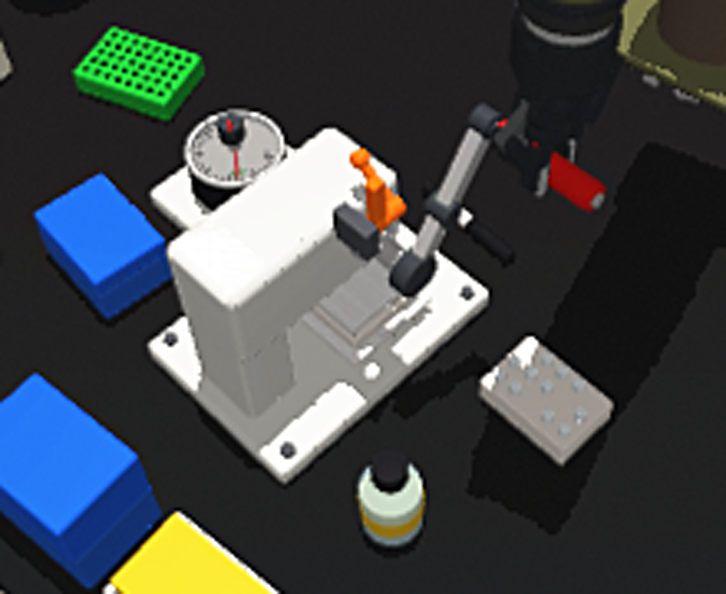

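View pics/t16.png

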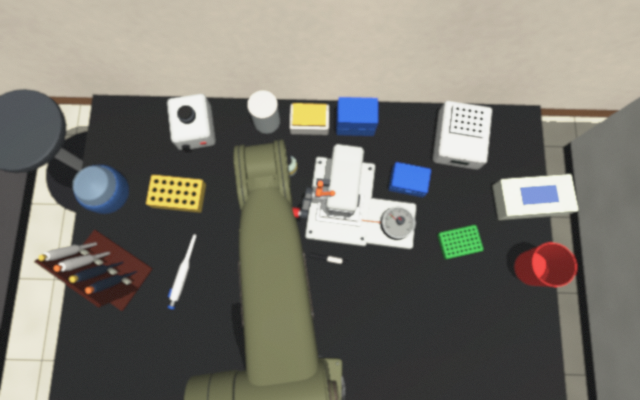

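```bash
python3 -c "
from rig import env
print(env.hand_in())"
```

```text
the job is handed in; nothing more can be done
None
```

The job is done in the order you asked and handed in at about 20.4 s, with the gripper still closed on the lever's red grip and pulling it against its stop.

- **Peak pointer:** I turned the knob about 111° anticlockwise until it met the stop (0.57 N m resisting). After I let go, the picture showed the red pointer still at the zero stop, over the black needle.
- **Catch:** I pushed the orange ball over until the stop resisted with about 11 N. Afterwards the ball was within a pixel of where the full 1.6 rad flip puts it, and it stayed there.
- **Lever:** I pulled the grip along its arc until it stopped moving while the force kept rising. The tool stood at x -84.2 mm in the press frame, against -84.7 expected for the grip at 1.15 rad. It is held with about 20 N, against about 9 N from the spring.
- **Last pictures:** the red pointer has been carried up into the green band, as it should under load, and the other bench items I can see are where they were. The arm partly hides the bottle and hides the tube rack in the top view, but the scene view shows both.

None of the checks failed. The one odd reading was my first estimate of the ball height, 277 mm against the given 263 mm, because I picked the wrong point in the top view. I replaced it with a wrist-camera measurement of 264 mm before touching the catch.

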